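# Seat a taper bearing in its cup

### The arm

A 7-joint arm with a two-finger parallel gripper is mounted at the origin on a cart in front of the work surface, level with it; the furniture and walls round the work are solid. World frame = base frame: x ahead of the robot, y to its left, z up, the work surface at z = 0. Lengths are in m, angles in rad, forces in N, time in s.
With the tool pointing down it reaches from about 0.4 to 0.85 m from the base axis. Payload 10.4 kg.
Tool frame: the origin (TCP) lies between the finger pads; the fingertips stand 22 mm ahead of it and the grasp point (between the pads) lies 3 mm ahead of it; z points along the fingers, y is the line along which they close (so a half turn about z gives the same grasp; the last joint's range is limited). The gripper opens to 85 mm and grips with 20 to 120 N. Pads are 22 mm wide; open, the fingers measure 114 mm over their backs; the gripper's body (76 mm by 85 mm) begins 54 mm behind the grasp point. The pads swing forward as they close: fully open they stand 13 mm farther back than shut.
Start: joints at [1.281, 0.332, -0.065, 1.46, 0.022, 1.35, -0.088], TCP at [0.165, -0.603, 0.253] pointing down, gripper open.
Joint ranges: [-2.6, 2.6], [-0.5, 2.12], [-1.47, 1.34], [0.16, 2.42], [-1.27, 4.41], [0.06, 2.06], [-2.6, 2.6]. Speed limits (rad/s): [2.22, 2.22, 2.79, 2.79, 3.14, 3.14, 3.14].

### API

Orientations are given as a unit quaternion [x, y, z, w].
In Python, from workcell import manip, camera, ticket, boxes_of, outline_of gives the robot as it stands.
- The arm moves only by the tool carry_out, never from a script. Its argument "deltas" is a list of rows, each a list of 5 numbers: the shift along the tool's x, y, z as a fraction of full scale, then the turn about the tool's z as a fraction of full scale, then the opening, from -1 (shut) to 1 (fully open), so that 0 is half open. In form: [[tx, ty, tz, spin, gripper], ...]. A call has 1 to 20 rows; each row is the pose to reach, as a shift and turn from the pose commanded when the call began, along the tool's axes at that moment; what a row does not reach only later rows make up. Full scale, the value 1, is 150 mm for a shift and 30 degrees for a turn. A row lasts 1/8 s, in which the tool goes at most 62.5 mm and 10.7 degrees, less where a joint would pass 70% of its speed; a pose out of reach is approached as far as the arm can. A call with a number of a shift or a turn outside -1 to 1 is refused whole. A call with a gripper value outside its range is refused whole. The fingers move at their own pace and stop on an object; "force" is the grip in N (left out, the last holds). Time passes only in rows, so rows that repeat a pose let the fingers close. It gives the time, the measured TCP pose, the force, the opening and the grip force at its end, in the units of the state.
- manip.get_obs(): the state, without advancing time (a new reading comes with each control period).
- camera(name): name is "side" or "top" or "wrist"; returns a dict with "img" (480x640x3 uint8, red, green, blue), "depth" (480x640 float32, m along the optical axis (not along the pixel's ray), 0 where there is no reading), "vertical_fov" (degrees; the focal length in pixels is half the picture's height over the tangent of half this angle, whatever the lens; pixels are square), "cx", "cy" (the principal point, pixels), "R" (3x3) and "t" (3): a world point X has camera coordinates R X + t. Camera axes: x right, y down, z forward; pixel columns grow to the right and rows downward; lengths in m; the calibration is good to about 2 mm. A picture is of the moment at which its call begins.
- ticket.hand_in(): hands the job in; it is judged then, once.
Trained networks look in a picture, given as the dict that the camera call returned (one of the last four; its "shot" number tells which), for a name from the list of things; names that differ only in an ending like _2 or _b are one class to them, and where a whole thing is asked for, a point or a joint stands for the part that bears it (a point fixed in the world has none). Each returns a list of dicts, best first, with "conf" (0 to 1); they miss things now and then, are a little off and sometimes report something else, mostly with a low value. They report only what shows in the picture. A call takes as long as a camera call. They do not tell look-alikes from the thing itself.
- boxes_of(query, picture): "position" ([x, y, z] in m, in world coordinates, good to about 4 mm: the middle of the surface that is visible of it).
- outline_of(query, picture): "region" (480x640 bool, what is visible of it).
The state is a dict: "clock": time; "joint_pos": joint angles; "joint_velocities": joint speeds; "tau": joint torques, N m; "position": TCP position; "ee_rot": TCP orientation; "ft_force": force on the tool from outside, world axes, zero at the start; "torque": the same for the moment, N m; "grip_width": opening from 0.0 (shut) to 1.0 (fully open); "grasp_force": force on a finger pad.
Only numpy, scipy, OpenCV 4.12 (cv2) and the standard library are available. Lean on these libraries where they do the work, as an engineer would, in place of code of your own. Each camera call takes 0.05 s, during which the arm holds its last target. There are 200 camera calls.

### The job

Push the bearing with the orange plug along the aluminium deck of the fixture, without lifting it, over the mouth of the round green cup at the deck's end and up to the end stop, so that it stands on the blue pad; then press down on the orange plug until the bearing sits fully home, level in the cup. Leave the loose things lying round the fixture where they are and end clear of the work.

Things in the scene. Friction and masses are not known exactly. Their poses are not given: they have to be found in the camera images.
- fixture: fixed steel fixture, base 190x88x8 mm; origin under the base's centre, on the table; x runs along the deck towards the cup (push direction), z up. Aluminium deck: top at z = 36 mm, x from -98 to +16 mm, two guide rails on it 5 mm high, 7.5 mm wide, inner faces at y = -23.5 and +23.5 mm. Green cup 80 mm across on the axis x = 45, y = 0 mm
- end_stop (a point): middle of the near face, at the top edge, of the steel end stop beyond the cup: 34 mm wide, 10 mm thick, 52 mm over the table, 26 mm past the cup's axis; axes as the fixture's
- cup_mouth (a point): centre of the cup's mouth, on its axis, at rim height (35 mm over the table, 1 mm below the deck); axes as the fixture's. The tapered bore is 55 mm wide at the rim and 49 mm wide 12 mm down, about 3 mm of room all round the seated bearing
- pad (a joint): blue round pad in the cup on which the bearing lands, 45 mm across; how far it is pushed down (m): 0 = raised, its top 2 mm below the rim; 0.010 = bottomed on a hard stop, 12 mm below the rim. Starts between 0 and 0.001. No spring: it takes about 8 N to move and stays where it is left
- bearing_mid (a point): the bearing to seat: steel taper roller bearing on its narrow end, on the deck between the rails; 42 mm across near the underside, 50 mm at 16 mm up, 18.5 mm high, about 130 g, its hole filled by an orange plug. This point lies on the axis 9 mm above the underside; z is the axis. It is 10 mm above cup_mouth on the deck, 3 mm below it when fully home
- plug_top (a point): centre of the flat round top, 34 mm across, of the orange plastic plug in the bearing, 20.5 mm above the bearing's underside: press here. Fully home it is 8.5 mm above cup_mouth
- marker: bystander: black and red marker, 16x132x17 mm, origin under its centre
- caliper: bystander: steel caliper with black display, 64x225x12 mm, origin under its centre
- parts_brush: bystander: wooden-handled brush with dark bristles, 36x196x12 mm, origin under its centre
- screwdriver: bystander: blue-handled screwdriver, 26x214x24 mm, origin under its centre
- outer_ring: bystander: thin plain steel ring, 48 mm across, 12 mm high, origin under its centre
Things that resemble listed ones, but are neither listed nor needed, are in the scene too. Leave any yellow look-alike of the part that bears bearing_mid alone.

How it is judged:
On the way:
1. the bearing stands level on the still raised pad in the mouth of the cup, less than 5 mm off centre (horizontal distance between bearing_mid and cup_mouth below 0.005 m and z of bearing_mid in the frame of cup_mouth below 0.0085 m and angle between bearing_mid's own z axis and vertical below 0.12 rad and value of joint pad below 0.007 m), for 0.1 s.
At the end, for the whole second after the job is handed in: the bearing stands in the cup, its axis within 3.5 mm of the cup's, tilted less than 0.06 rad, pressed to within about 1.5 mm of the bottom (pad more than 8.5 mm down, bearing_mid more than 1.2 mm below cup_mouth) (horizontal distance between bearing_mid and cup_mouth below 0.0035 m and z of bearing_mid in the frame of cup_mouth below -0.0012 m and angle between bearing_mid's own z axis and vertical below 0.06 rad and value of joint pad above 0.0085 m); the robot touches nothing.
It fails at once if the bearing is lifted more than 12 mm off the deck (z of bearing_mid in the frame of cup_mouth above 0.022 m).
It fails at once if a bystander (marker, caliper, brush, screwdriver, plain ring) is moved more than 30 mm (distance of any of marker, caliper, parts_brush, screwdriver, outer_ring from where it was at the start of the episode above 0.03 m).
It also fails if it takes over 45 s, if anything falls off the work surface, if the arm or the gripper's body presses on something with over 40 N, if the wrist force passes 120 N, or if a joint passes its speed limit or range.

## Working session

There is one attempt and no reset: what is moved stays moved. The work goes in short steps, Python scripts to look and compute and a tool call to move; the robot and the scene stay as the last step left them, time stands still between calls to the robot, and variables do not carry over. Pictures are saved under pics/ and viewed, at most 10 in all, crops included, and the job is handed in when it is done.

Besides the shell and the picture viewer there is one more tool, called after "Request:" by a JSON object that holds its "name" and its "arguments", one argument or row to a line. carry_out: Moves the arm, as the interface text tells. Its arguments: {"type":"object","properties":{"deltas":{"type":"array","items":{"type":"array","items":{"type":"number"}}},"force":{"type":"number"}},"required":["deltas"]}

```bash
mkdir -p pics
cat > h.py <<'E'
import numpy as np, cv2
from workcell import manip, camera, ticket, boxes_of, outline_of
def save(p,n,crop=None,scale=1):
    im=p["img"][:,:,::-1]
    if crop: x0,y0,x1,y1=crop; im=im[y0:y1,x0:x1]
    cv2.imwrite("pics/"+n,cv2.resize(im,None,fx=scale,fy=scale,interpolation=cv2.INTER_CUBIC))
def foc(p): return 240/np.tan(np.radians(p["vertical_fov"])/2)
def proj(p,X):
    c=np.asarray(X)@np.array(p["R"]).T+p["t"]; return c[...,:2]/c[...,2:]*foc(p)+[p["cx"],p["cy"]]
def cloud(p):
    v,u=np.mgrid[:480,:640]; d=p["depth"]; f=foc(p)
    C=np.stack([(u-p["cx"])*d/f,(v-p["cy"])*d/f,d],-1)
    W=(C-p["t"])@np.array(p["R"]); W[d==0]=np.nan; return W
E
python3 - <<'E'
from h import *
o=manip.get_obs(); print({k:np.round(v,3) for k,v in o.items()})
for n in ["top","side"]:
    p=camera(n); save(p,n+"0.png"); print(n,p["vertical_fov"],p["cx"],p["cy"],np.round(p["R"],3).tolist(),np.round(p["t"],3))
    for q in ["fixture","bearing_mid","plug_top","pad","marker","caliper","parts_brush","screwdriver","outer_ring"]:
        for b in boxes_of(q,p)[:3]: print(q,round(b["conf"],2),np.round(b["position"],3),np.round(proj(p,b["position"])))
E
```

```text
{'clock': np.float64(0.0), 'joint_pos': array([ 1.281,  0.333, -0.065,  1.461,  0.022,  1.35 , -0.088]), 'joint_velocities': array([ 0.   , -0.001,  0.001,  0.   , -0.   , -0.   , -0.001]), 'tau': array([ 1.0000e-03, -6.2546e+01,  5.0000e-02, -3.9160e+01,  1.6000e-02,
        1.0000e-02,  0.0000e+00]), 'position': array([ 0.165, -0.603,  0.253]), 'ee_rot': array([ 0.991,  0.133, -0.   , -0.001]), 'ft_force': array([ 0.344,  0.391, -0.146]), 'torque': array([-0.011,  0.034, -0.022]), 'grasp_force': np.float64(0.0), 'grip_width': np.float64(1.0)}
top 46.39699764509268 311.9350629237988 244.01473360568053 [[0.018, -1.0, 0.025], [-0.996, -0.02, -0.087], [0.087, -0.023, -0.996]] [-0.034  0.497  1.124]
fixture 0.77 [ 0.531 -0.112  0.033] [355. 228.]
fixture 0.25 [ 0.639 -0.322  0.013] [455. 180.]
bearing_mid 0.88 [0.521 0.073 0.017] [265. 232.]
bearing_mid 0.86 [ 0.54  -0.149  0.056] [375. 223.]
bearing_mid 0.63 [0.443 0.17  0.01 ] [217. 269.]
plug_top 0.78 [0.519 0.067 0.022] [267. 233.]
plug_top 0.67 [ 0.494 -0.318  0.019] [454. 249.]
plug_top 0.6 [ 0.541 -0.151  0.062] [376. 222.]
pad 0
[... 515 characters left out ...]
.182, 0.312, -0.932], [0.492, -0.792, -0.361]] [0.426 0.159 0.767]
fixture 0.61 [ 0.514 -0.078  0.022] [340. 247.]
bearing_mid 0.64 [ 0.53  -0.144  0.052] [348. 227.]
bearing_mid 0.61 [0.517 0.082 0.012] [301. 277.]
bearing_mid 0.53 [ 0.482 -0.302  0.016] [391. 225.]
plug_top 0.63 [ 0.482 -0.304  0.013] [391. 226.]
plug_top 0.6 [ 0.532 -0.141  0.049] [346. 228.]
plug_top 0.6 [0.52  0.082 0.018] [299. 274.]
marker 0.8 [0.363 0.069 0.012] [368. 291.]
caliper 0.86 [ 0.393 -0.117  0.007] [393. 258.]
parts_brush 0.68 [ 0.637 -0.31   0.01 ] [343. 218.]
screwdriver 0.56 [0.394 0.379 0.018] [253. 369.]
outer_ring 0.73 [0.444 0.177 0.005] [303. 308.]
outer_ring 0.63 [ 0.532 -0.078  0.031] [333. 243.]
```

Run:
```python
from h import *
p=camera("top"); save(p,"topc.png",(150,140,510,340),2.2)
W=cloud(p)
```

```text
(no output)
```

View pics/topc.png

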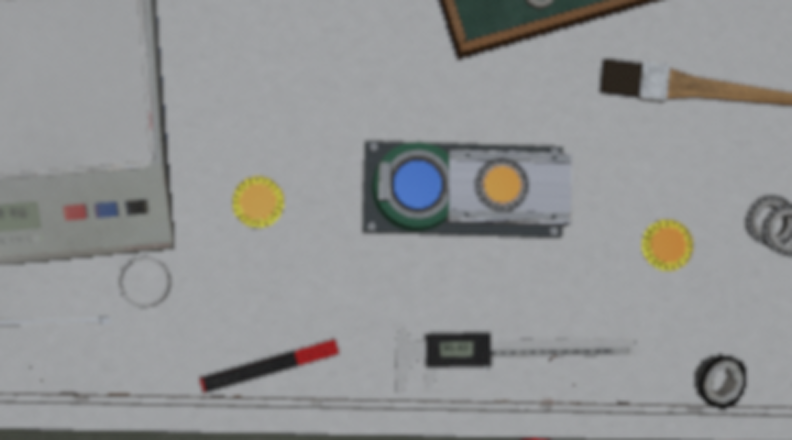

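View pics/side0.png

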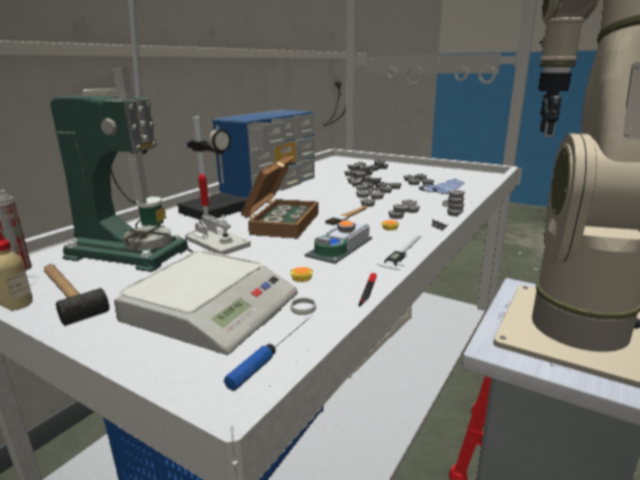

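The bearing to move is the steel-ringed one with the orange plug on the deck at top-image (376,223), side (347,228). What could be taken for it: the yellow-ringed ones at top (267,232) and (454,250), and the dark rings at (478,312) and (505,240). The cup and blue pad at (338,225) lie towards world +y, so that is the push direction. I'll move in now for a close wrist check.

Request:
{"name": "carry_out", "arguments": {
  "deltas": [
    [1, -0.6, 0, -0.84, -1],
    [1, -0.6, 0, -0.84, -1],
    [1, -0.6, 0, -0.84, -1],
    [1, -0.6, 0, -0.84, -1]
  ]
}}

```text
clock: 1.55
position: [0.2895, -0.4735, 0.2538]
ee_rot: [0.937, 0.35, 0.001, 0.0]
ft_force: [-0.3, -0.6, 0.1]
grip_width: 0.144
grasp_force: 0.0
```

```bash
cat > go.py <<'E'
import sys
from h import *
from scipy.spatial.transform import Rotation as R
def go(target,az=None):
    o=manip.get_obs(); M=R.from_quat(o["ee_rot"]).as_matrix()
    a=np.degrees(np.arctan2(M[1,0],M[0,0]))
    d=M.T@(np.array(target)-o["position"])/0.15
    print("pos",np.round(o["position"],4),"az",round(a,2),"delta",np.round(d,3),"spin",None if az is None else round((a-az)/30,3),"F",np.round(o["ft_force"],1),"t",o["clock"])
E
python3 -c "
from go import *
go([0.53,-0.2,0.25],90)"
```

```text
pos [ 0.2895 -0.4735  0.2538] az 40.93 delta [ 2.406 -0.327  0.028] spin -1.636 F [-0.3 -0.6  0.1] t 1.55
```

Request:
{"name": "carry_out", "arguments": {
  "deltas": [
    [1, -0.15, 0, -0.84, -1],
    [1, -0.15, 0, -0.84, -1],
    [1, -0.15, 0, -0.84, -1],
    [1, -0.15, 0, -0.84, -1]
  ]
}}

```text
clock: 2.05
position: [0.3861, -0.3613, 0.2534]
ee_rot: [0.84, 0.543, 0.0, 0.0]
ft_force: [-0.1, -1.3, 0.1]
grip_width: 0.001
grasp_force: 0.0
```

```bash
python3 -c "
from go import *
go([0.53,-0.2,0.25],90)"
```

```text
pos [ 0.3861 -0.3613  0.2534] az 65.8 delta [1.374 0.434 0.023] spin -0.807 F [-0.1 -1.3  0.1] t 2.05
```

Request:
{"name": "carry_out", "arguments": {
  "deltas": [
    [1, 0.43, 0, -0.8, -1],
    [1, 0.43, 0, -0.8, -1],
    [1, 0.43, 0, -0.8, -1],
    [1, 0.43, 0, -0.8, -1],
    [1, 0.43, 0, -0.8, -1]
  ]
}}

```text
clock: 2.68
position: [0.5046, -0.2543, 0.253]
ee_rot: [0.711, 0.704, -0.001, -0.0]
ft_force: [0.1, -1.5, 0.0]
grip_width: -0.003
grasp_force: 0.0
```

Run:
```python
from go import *
go([0.53,-0.2,0.25],90)
p=camera("wrist"); save(p,"w1.png"); print(np.round(p["R"],3).tolist(), -np.array(p["R"]).T@p["t"])
for q in ["fixture","bearing_mid","plug_top","pad"]:
    for b in boxes_of(q,p)[:3]: print(q,round(b["conf"],2),np.round(b["position"],4),np.round(proj(p,b["position"])))
```

```text
pos [ 0.5046 -0.2543  0.253 ] az 89.44 delta [0.364 0.166 0.019] spin -0.019 F [ 0.1 -1.5  0. ] t 2.675
[[1.0, -0.01, -0.001], [-0.01, -0.962, 0.273], [-0.004, -0.273, -0.962]] [ 0.50645282 -0.18425848  0.37495073]
fixture 0.68 [ 0.5351 -0.1618  0.0347] [356.  91.]
bearing_mid 0.81 [ 0.5409 -0.1573  0.0604] [367.  81.]
bearing_mid 0.67 [ 0.4904 -0.3129  0.0154] [303. 268.]
plug_top 0.8 [ 0.4906 -0.3128  0.0161] [303. 268.]
plug_top 0.71 [ 0.5391 -0.1544  0.0558] [364.  78.]
```

View pics/w1.png

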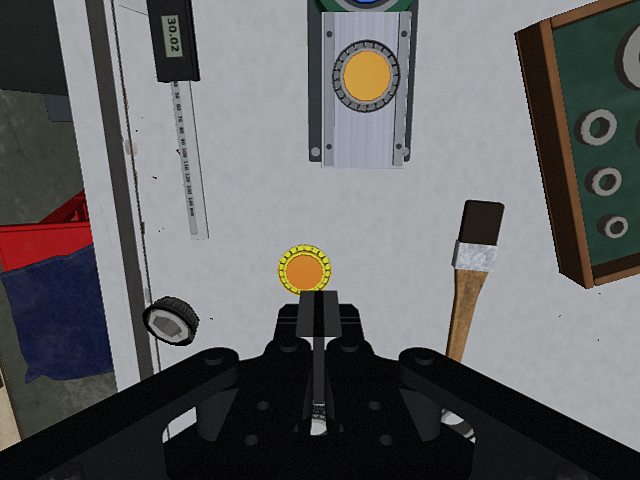

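The wrist view confirms the choice: a steel ring with an orange plug, on the deck between the rails at (366,76). The yellow one at (304,270) stays alone. I'll move a bit forward to see the whole fixture.

Request:
{"name": "carry_out", "arguments": {
  "deltas": [
    [0.3, 0.2, 0, 0, -1],
    [0.3, 0.2, 0, 0, -1],
    [0.3, 0.2, 0, 0, -1],
    [0.3, 0.2, 0, 0, -1]
  ]
}}

```text
clock: 3.42
position: [0.5354, -0.2084, 0.2533]
ee_rot: [0.71, 0.704, -0.0, 0.0]
ft_force: [-0.7, -0.8, -0.9]
grip_width: -0.001
grasp_force: 0.0
```

Run:
```python
from go import *
go([0.535,-0.2,0.25],90)
p=camera("wrist"); save(p,"w2.png"); W=cloud(p)
for q in ["fixture","bearing_mid","plug_top","pad"]:
    for b in boxes_of(q,p)[:3]: print(q,round(b["conf"],2),np.round(b["position"],4),np.round(proj(p,b["position"])))
hsv=cv2.cvtColor(p["img"],cv2.COLOR_RGB2HSV)
x,y,z=W[...,0],W[...,1],W[...,2]
roi=(x>.46)&(x<.62)&(y>-.25)&(y<.02)
def fit(m,n,lab):
    m=(m&roi).astype(np.uint8); k,l,s,c=cv2.connectedComponentsWithStats(m)
    i=1+np.argmax(s[1:,4]); mm=l==i
    cnt=max(cv2.findContours(mm.astype(np.uint8),0,1)[0],key=cv2.contourArea); 
    e=cv2.fitEllipse(cnt); P=W[mm]
    print(lab,s[i,4],"ell",np.round(e[0],1),np.round(e[1],1),"mean",np.round(np.nanmedian(P,0),4))
    f=foc(p); # centre ray at given plane height n
    r=np.array(p["R"]).T@np.array([(e[0][0]-p["cx"])/f,(e[0][1]-p["cy"])/f,1]); C=-np.array(p["R"]).T@p["t"]
    print("   centre at z",n,np.round(C+r*(n-C[2])/r[2],4))
H,S,V=hsv[...,0],hsv[...,1],hsv[...,2]
fit((H>8)&(H<25)&(S>120)&(z>.045),.0565,"plug")
fit((H>100)&(H<125)&(S>120)&(z>.02),.033,"pad")
# rails/deck edges: deck points
dk=roi&(z>.033)&(z<.039)&(S<60)&(y<-.1)
r=cv2.minAreaRect(W[dk][:,:2].astype(np.float32)*1000); print("deck rect",r)
base=roi&(z>.003)&(z<.06)
r=cv2.minAreaRect(W[base][:,:2].astype(np.float32)*1000); print("fixture rect",r)
```

```text
pos [ 0.5354 -0.2084  0.2533] az 89.57 delta [ 0.056 -0.003  0.022] spin -0.014 F [-0.7 -0.8 -0.9] t 3.425
fixture 0.89 [ 0.5412 -0.1153  0.0355] [324.  90.]
bearing_mid 0.97 [ 0.5412 -0.1538  0.0547] [324. 143.]
bearing_mid 0.69 [ 0.4856 -0.3083  0.0187] [265. 311.]
plug_top 0.87 [ 0.4852 -0.3085  0.0168] [265. 310.]
plug_top 0.58 [ 0.5395 -0.1521  0.057 ] [322. 141.]
pad 0.77 [ 0.5399 -0.0766  0.0325] [322.  36.]
plug 1612 ell [323.6 142.3] [43.9 45.2] mean [ 0.541  -0.1531  0.0579]
   centre at z 0.0565 [ 0.5408 -0.1533  0.0565]
pad 3050 ell [324.4  37.6] [58.7 64.6] mean [ 0.5418 -0.0779  0.034 ]
   centre at z 0.033 [ 0.542  -0.0778  0.033 ]
deck rect ((541.6016845703125, -160.70120239257812), (121.37745666503906, 66.15478515625), 89.60445404052734)
fixture rect ((539.8753662109375, -147.13262939453125), (204.21209716796875, 157.6378936767578), 89.537109375)
```

View pics/w2.png

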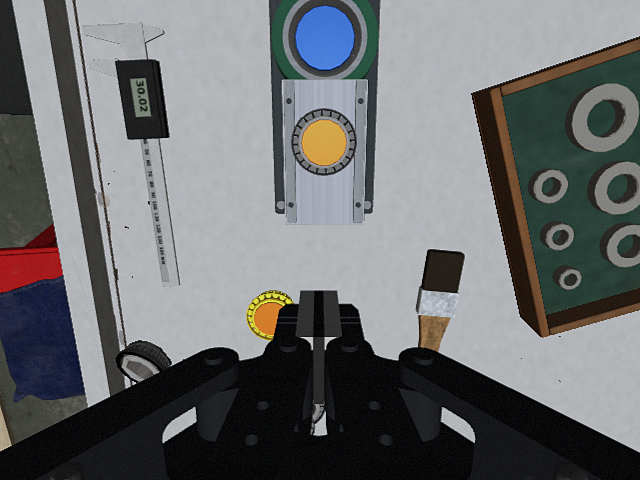

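The wrist view at w2 shows the bearing at (324,142) and the pad at (324,38), with the deck running straight up the image. The fixture's x axis is at about 89.6° and the tool's x axis is already along it. I'll descend behind the bearing.

Request:
{"name": "carry_out", "arguments": {
  "deltas": [
    [0.03, 0.04, 0.3, 0, -1],
    [0.03, 0.04, 0.6, 0, -1],
    [0.03, 0.04, 0.9, 0, -1],
    [0.03, 0.04, 0.9, 0, -1],
    [0.03, 0.04, 0.9, 0, -1]
  ]
}}

```text
clock: 4.3
position: [0.543, -0.2029, 0.1202]
ee_rot: [0.709, 0.705, 0.0, 0.001]
ft_force: [0.2, 1.3, 0.7]
grip_width: -0.0
grasp_force: 0.0
```

Run:
```python
from go import *
go([0.5415,-0.203,0.065],89.6)
p=camera("wrist"); save(p,"w3.png"); W=cloud(p)
for q in ["bearing_mid","plug_top","pad"]:
    for b in boxes_of(q,p)[:2]: print(q,round(b["conf"],2),np.round(b["position"],4),np.round(proj(p,b["position"])))
```

```text
pos [ 0.543  -0.2029  0.1202] az 89.68 delta [-0.001 -0.011  0.368] spin 0.003 F [0.2 1.3 0.7] t 4.3
bearing_mid 0.74 [ 0.5399 -0.153   0.0577] [308. 169.]
bearing_mid 0.17 [ 0.5399 -0.1318  0.0349] [308. 119.]
plug_top 0.73 [ 0.5427 -0.1555  0.055 ] [314. 174.]
plug_top 0.33 [ 0.5406 -0.1271  0.036 ] [310. 109.]
pad 0.68 [ 0.5394 -0.0898  0.0324] [306.  24.]
```

View pics/w3.png

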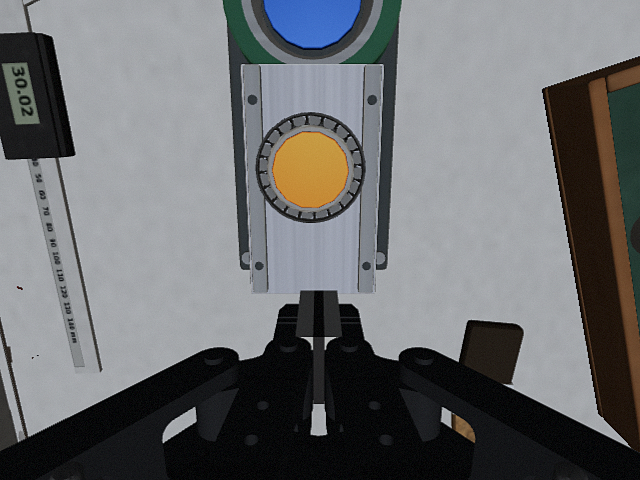

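Request:
{"name": "carry_out", "arguments": {
  "deltas": [
    [0, -0.012, 0.2, 0, -1],
    [0, -0.012, 0.37, 0, -1],
    [0, -0.012, 0.37, 0, -1],
    [0, -0.012, 0.37, 0, -1]
  ]
}}

```text
clock: 5.0
position: [0.5411, -0.2028, 0.0643]
ee_rot: [0.709, 0.705, 0.0, 0.001]
ft_force: [0.0, 0.1, -0.8]
grip_width: 0.001
grasp_force: 0.0
```

Run:
```python
from go import *
go([0.5412,-0.189,0.065],89.6)
p=camera("wrist"); save(p,"w4.png"); W=cloud(p)
```

```text
pos [ 0.5411 -0.2028  0.0643] az 89.69 delta [ 0.092  0.    -0.005] spin 0.003 F [ 0.   0.1 -0.8] t 5.0
```

View pics/w4.png

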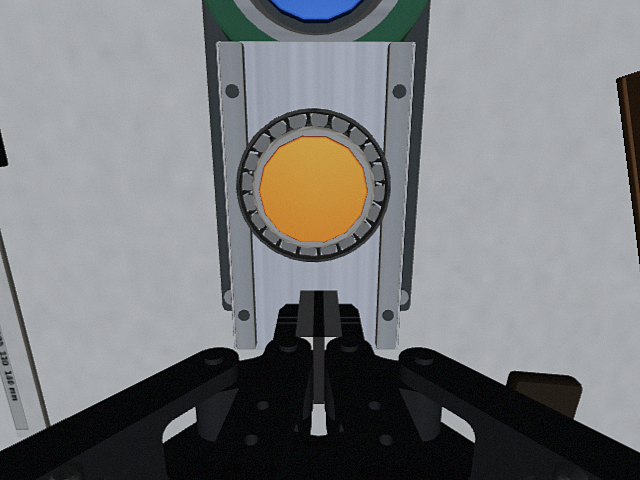

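Request:
{"name": "carry_out", "arguments": {
  "deltas": [
    [0.04, -0.006, 0, 0, -1],
    [0.06, -0.006, 0, 0, -1],
    [0.08, -0.006, 0, 0, -1],
    [0.1, -0.006, 0, 0, -1],
    [0.12, -0.006, 0, 0, -1],
    [0.14, -0.006, 0, 0, -1],
    [0.16, -0.006, 0, 0, -1],
    [0.18, -0.006, 0, 0, -1],
    [0.2, -0.006, 0, 0, -1],
    [0.22, -0.006, 0, 0, -1],
    [0.24, -0.006, 0, 0, -1],
    [0.26, -0.006, 0, 0, -1],
    [0.28, -0.006, 0, 0, -1],
    [0.3, -0.006, 0, 0, -1],
    [0.32, -0.006, 0, 0, -1],
    [0.34, -0.006, 0, 0, -1],
    [0.36, -0.006, 0, 0, -1],
    [0.38, -0.006, 0, 0, -1],
    [0.4, -0.006, 0, 0, -1]
  ]
}}

```text
clock: 7.42
position: [0.5397, -0.1424, 0.0628]
ee_rot: [0.709, 0.705, -0.0, 0.0]
ft_force: [0.2, -1.6, 0.8]
grip_width: 0.003
grasp_force: 0.5
```

Run:
```python
from go import *
go([0.541,-0.1135,0.0645],89.6)
p=camera("wrist"); save(p,"w5.png"); W=cloud(p)
for q in ["bearing_mid","plug_top"]:
    for b in boxes_of(q,p)[:1]: print(q,round(b["conf"],2),np.round(b["position"],4),np.round(proj(p,b["position"])))
```

```text
pos [ 0.5397 -0.1424  0.0628] az 89.68 delta [ 0.193  0.008 -0.011] spin 0.003 F [ 0.2 -1.6  0.8] t 7.425
bearing_mid 0.97 [ 0.5425 -0.1065  0.0567] [323. 233.]
```

View pics/w5.png

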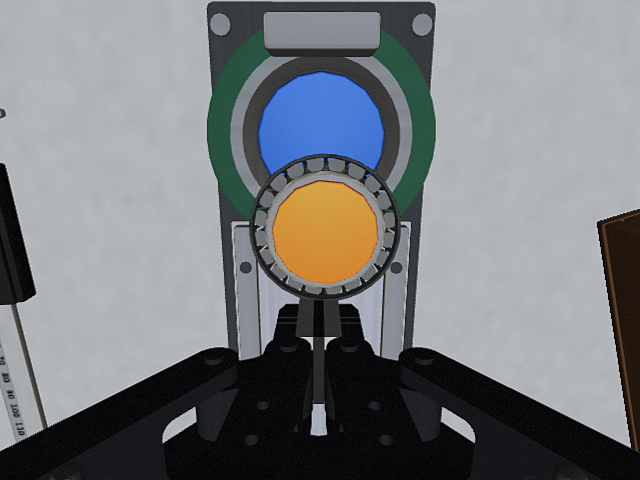

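Request:
{"name": "carry_out", "arguments": {
  "deltas": [
    [0.02, 0.005, -0.01, 0, -1],
    [0.04, 0.005, -0.01, 0, -1],
    [0.06, 0.005, -0.01, 0, -1],
    [0.08, 0.005, -0.01, 0, -1],
    [0.1, 0.005, -0.01, 0, -1],
    [0.12, 0.005, -0.01, 0, -1],
    [0.14, 0.005, -0.01, 0, -1],
    [0.155, 0.005, -0.01, 0, -1],
    [0.17, 0.005, -0.01, 0, -1],
    [0.175, 0.005, -0.01, 0, -1],
    [0.18, 0.005, -0.01, 0, -1]
  ]
}}

```text
clock: 8.95
position: [0.5406, -0.1156, 0.0643]
ee_rot: [0.709, 0.705, -0.0, 0.0]
ft_force: [0.6, 0.4, 0.2]
grip_width: -0.002
grasp_force: 0.3
```

Run:
```python
from go import *
go([0.541,-0.1135,0.0645],89.6)
p=camera("wrist"); save(p,"w6.png"); W=cloud(p)
for q in ["bearing_mid","plug_top"]:
    for b in boxes_of(q,p)[:1]: print(q,round(b["conf"],2),np.round(b["position"],4),np.round(proj(p,b["position"])))
```

```text
pos [ 0.5406 -0.1156  0.0643] az 89.68 delta [ 0.014  0.003 -0.001] spin 0.003 F [0.6 0.4 0.2] t 8.95
bearing_mid 0.94 [ 0.5441 -0.0813  0.0578] [325. 237.]
plug_top 0.83 [ 0.5428 -0.079   0.0527] [321. 227.]
```

View pics/w6.png

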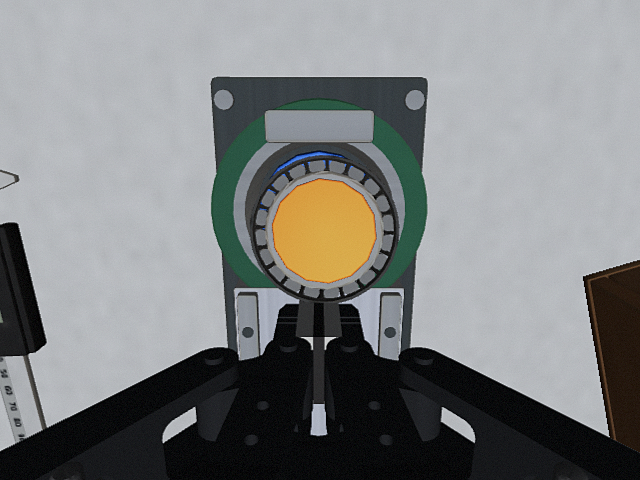

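The bearing is over the cup at (325,231), and about 5 mm remains to the end stop face at row 142. I'll push on until the force shows contact.

Request:
{"name": "carry_out", "arguments": {
  "deltas": [
    [0.01, 0, 0, 0, -1],
    [0.018, 0, 0, 0, -1],
    [0.024, 0, 0, 0, -1],
    [0.024, 0, 0, 0, -1]
  ]
}}

```text
clock: 9.6
position: [0.5406, -0.1119, 0.0643]
ee_rot: [0.709, 0.705, -0.0, -0.0]
ft_force: [-1.0, -0.7, -0.1]
grip_width: 0.001
grasp_force: 0.2
```

```bash
cat > bm.py <<'E'
from go import *
def bm():
    o=manip.get_obs(); go(o["position"],89.6)
    p=camera("wrist"); W=cloud(p); hsv=cv2.cvtColor(p["img"],cv2.COLOR_RGB2HSV)
    H,S=hsv[...,0],hsv[...,1]
    m=(H>8)&(H<25)&(S>120)&(W[...,2]>.03)&(np.abs(W[...,0]-.541)<.04)&(W[...,1]>-.12)&(W[...,1]<-.04)
    P=W[m]; c=np.linalg.lstsq(np.c_[P[:,:2]-P[:,:2].mean(0),np.ones(len(P))],P[:,2],rcond=None)[0]
    print("plug",m.sum(),np.round(P.mean(0),4),"slopes,z",np.round(c,4))
    cnt=max(cv2.findContours(m.astype(np.uint8),0,1)[0],key=cv2.contourArea); print("ell",np.round(cv2.fitEllipse(cnt)[0],1))
    g=(H>60)&(H<95)&(S>80)&(np.abs(W[...,0]-.541)<.05)&(W[...,1]>-.13)&(W[...,1]<-.02)&(W[...,2]>.03)
    G=W[g]; 
    h=cv2.convexHull(G[:,:2].astype(np.float32)*1000); print("green z",np.round(np.median(G[:,2]),4),"circle",cv2.minEnclosingCircle(h))
    return p
E
python3 -c "
from bm import *
p=bm()"
```

```text
pos [ 0.5406 -0.1119  0.0643] az 89.7 delta [0. 0. 0.] spin 0.003 F [-1.  -0.7 -0.1] t 9.6
plug 8536 [ 0.5434 -0.0759  0.0584] slopes,z [ 0.0158 -0.4873  0.0584]
ell [323.5 230.5]
green z 0.0369 circle ((541.1005249023438, -89.1049575805664), 50.9693489074707)
```

Request:
{"name": "carry_out", "arguments": {
  "deltas": [
    [0.008, 0, 0, 0, -1],
    [0.014, 0, 0, 0, -1],
    [0.014, 0, 0, 0, -1]
  ]
}}

```text
clock: 10.02
position: [0.5406, -0.1109, 0.0644]
ee_rot: [0.709, 0.705, -0.0, 0.0]
ft_force: [0.9, -5.3, -0.3]
grip_width: 0.003
grasp_force: 2.6
```

```bash
sed -i 's/^    P=W\[m\];/    m=cv2.erode(m.astype(np.uint8),np.ones((13,13)))>0; P=W[m]; P=P[np.abs(P[:,2]-np.median(P[:,2]))<.006];/; s/^    cnt=.*//' bm.py
python3 -c "
from bm import *
p=bm(); save(p,'w7.png',(170,60,470,320),2.6)"
```

```text
pos [ 0.5406 -0.1109  0.0644] az 89.64 delta [0. 0. 0.] spin 0.001 F [ 0.9 -5.3 -0.3] t 10.025
plug 2599 [ 0.5425 -0.0758  0.0574] slopes,z [ 0.0315 -0.1861  0.0574]
green z 0.0368 circle ((541.0391235351562, -89.02863311767578), 50.89015579223633)
```

View pics/w7.png

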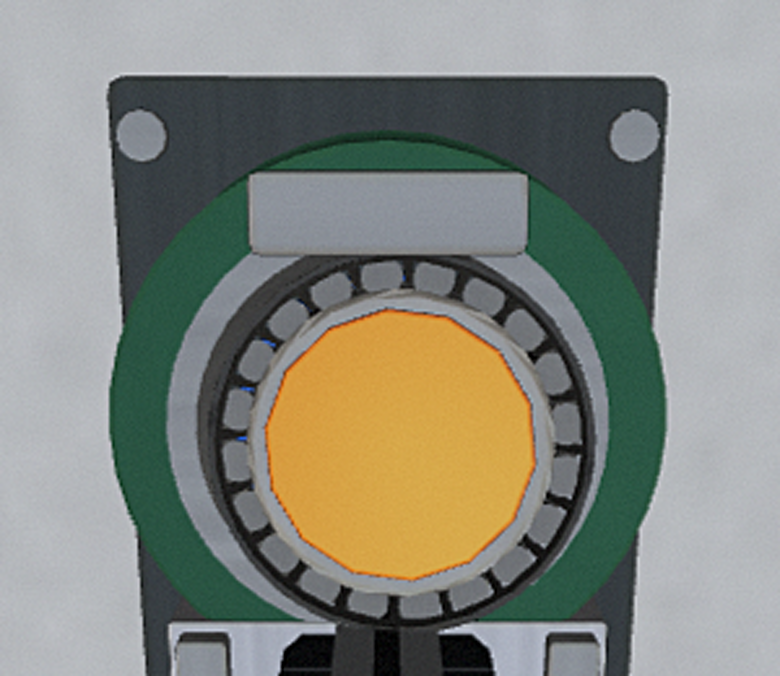

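The bearing is against the stop with about 5 N of push, and roughly 1.5 mm to the right of the cup axis. I'll back off, rise and measure height and tilt.

Request:
{"name": "carry_out", "arguments": {
  "deltas": [
    [-0.03, 0, 0, 0, -1],
    [-0.1, 0, 0, 0, -1],
    [-0.1, 0, -0.2, 0, -1],
    [-0.1, 0, -0.4, 0, -1],
    [-0.1, 0, -0.4, 0, -1],
    [-0.1, 0, -0.4, 0, -1]
  ]
}}

```text
clock: 10.82
position: [0.5402, -0.1251, 0.1237]
ee_rot: [0.709, 0.705, -0.0, -0.0]
ft_force: [-0.4, -0.1, -0.3]
grip_width: -0.002
grasp_force: 0.0
```

Run:
```python
from bm import *
p=bm(); W=cloud(p); 
# bias check: deck / rim / base slopes
hsv=cv2.cvtColor(p["img"],cv2.COLOR_RGB2HSV); H,S=hsv[...,0],hsv[...,1]
save(p,"w8.png",(170,60,470,360),2)
for lab,m in [("green",(H>60)&(H<95)&(S>80)&(np.abs(W[...,2]-.034)<.004)),("table",(np.abs(W[...,2])<.012)&(np.abs(W[...,0]-.62)<.03)&(np.abs(W[...,1]+.08)<.05))]:
    P=W[m]; c=np.linalg.lstsq(np.c_[P[:,:2]-P[:,:2].mean(0),np.ones(len(P))],P[:,2],rcond=None)[0]; print(lab,len(P),np.round(P.mean(0),4),np.round(c,4))
    if lab=="green":
        # circle fit from outer boundary in pixels
        h=cv2.convexHull(P[:,:2].astype(np.float32)*1000)[:,0]; A=np.c_[2*h,np.ones(len(h))]; s=np.linalg.lstsq(A,(h**2).sum(1),rcond=None)[0]; print("cup centre",s[:2],np.sqrt(s[2]+s[0]**2+s[1]**2))
```

```text
pos [ 0.5402 -0.1251  0.1237] az 89.68 delta [0. 0. 0.] spin 0.003 F [-0.4 -0.1 -0.3] t 10.825
plug 1474 [ 0.5452 -0.0778  0.0545] slopes,z [ 0.0046 -0.0027  0.0545]
green z 0.125 circle ((541.2125854492188, -92.25394439697266), 54.041561126708984)
green 4843 [ 0.5421 -0.0738  0.0364] [ 0.0005 -0.0019  0.0364]
cup centre [542.03925369 -77.57723186] 39.55212390816475
table 17971 [ 0.62   -0.0772  0.0011] [0.0005 0.0001 0.0011]
```

View pics/w8.png

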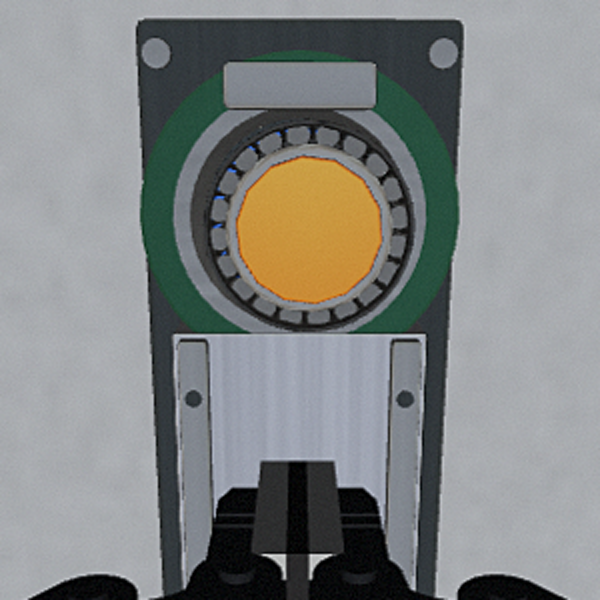

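Now standing level on the pad (slope about 0, plug z about 0.053), but about 3 mm off in world x, which is too close to the 3.5 mm limit. I'll straddle the bearing with the open fingers and close them to just over its width to centre it without lifting.

Request:
{"name": "carry_out", "arguments": {
  "deltas": [
    [0.16, 0.003, 0, 0, 1],
    [0.315, 0.003, 0, 0, 1],
    [0.315, 0.003, 0, 0, 1],
    [0.315, 0.003, 0, 0, 1],
    [0.315, 0.003, 0, 0, 1],
    [0.315, 0.003, 0, 0, 1]
  ],
  "force": 20
}}

```text
clock: 11.62
position: [0.5412, -0.0784, 0.1242]
ee_rot: [0.709, 0.705, -0.0, 0.0]
ft_force: [0.1, -0.1, -0.6]
grip_width: 1.001
grasp_force: 0.0
```

Run:
```python
from bm import *
go([0.541,-0.0776,0.061],89.6)
p=camera("wrist"); save(p,"w9.png")
```

```text
pos [ 0.5412 -0.0784  0.1242] az 89.63 delta [ 0.005 -0.001  0.421] spin 0.001 F [ 0.1 -0.1 -0.6] t 11.625
```

View pics/w9.png

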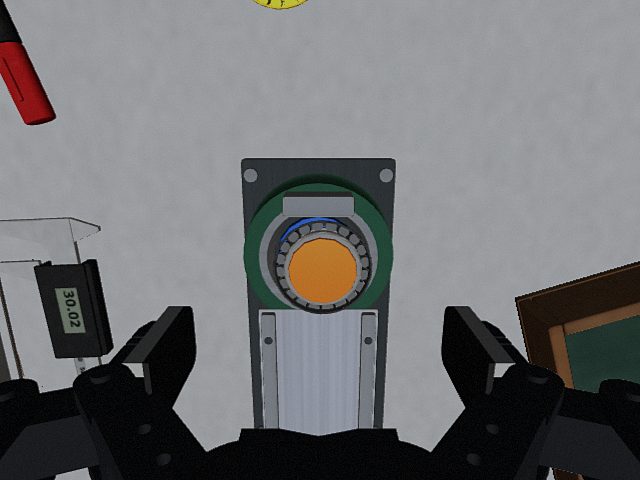

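Request:
{"name": "carry_out", "arguments": {
  "deltas": [
    [0.005, 0, 0.15, 0, 1],
    [0.005, 0, 0.3, 0, 1],
    [0.005, 0, 0.42, 0, 1],
    [0.005, 0, 0.42, 0, 1],
    [0.005, 0, 0.42, 0, 0.7],
    [0.005, 0, 0.42, 0, 0.5],
    [0.005, 0, 0.42, 0, 0.4],
    [0.005, 0, 0.42, 0, 0.4]
  ]
}}

```text
clock: 12.68
position: [0.5414, -0.0769, 0.0616]
ee_rot: [0.709, 0.705, 0.0, 0.0]
ft_force: [-0.2, -0.2, 0.0]
grip_width: 0.701
grasp_force: 0.0
```

Run:
```python
from bm import *
p=bm()
```

```text
pos [ 0.5414 -0.0769  0.0616] az 89.69 delta [0. 0. 0.] spin 0.003 F [-0.2 -0.2  0. ] t 12.675
plug 1924 [ 0.5454 -0.0772  0.0545] slopes,z [-0.0029  0.0066  0.0545]
green z 0.0369 circle ((540.56103515625, -74.361083984375), 50.64982223510742)
```

Request:
{"name": "carry_out", "arguments": {
  "deltas": [
    [0, 0, 0, 0, 0.35],
    [0, 0, 0, 0, 0.3],
    [0, 0, 0, 0, 0.25],
    [0, 0, 0, 0, 0.22],
    [0, 0, 0, 0, 0.22]
  ]
}}

```text
clock: 13.35
position: [0.5412, -0.0769, 0.0613]
ee_rot: [0.709, 0.705, -0.0, 0.0]
ft_force: [-0.0, 0.8, 0.3]
grip_width: 0.611
grasp_force: 0.0
```

Run:
```python
from bm import *
p=bm()
```

```text
pos [ 0.5412 -0.0769  0.0613] az 89.69 delta [0. 0. 0.] spin 0.003 F [-0.   0.8  0.3] t 13.35
plug 1679 [ 0.5446 -0.0786  0.0545] slopes,z [0.0022 0.0016 0.0545]
green z 0.0371 circle ((540.8358154296875, -74.014892578125), 51.109657287597656)
```

```bash
cat > cm.py <<'E'
from bm import *
def ray(p,uv,z):
    f=foc(p); d=np.c_[(uv-[p["cx"],p["cy"]])/f,np.ones(len(uv))]@np.array(p["R"]); C=-np.array(p["R"]).T@p["t"]
    return (C+d*((z-C[2])/d[:,2:]))[:,:2]
def circ(P,r):
    from scipy.optimize import least_squares
    return least_squares(lambda s:np.hypot(*(P-s).T)-r,[.542,-.0775],loss="soft_l1",f_scale=.0005).x
def cm(zp=.0535,name="wrist"):
    p=camera(name); W=cloud(p); hsv=cv2.cvtColor(p["img"],cv2.COLOR_RGB2HSV); H,S=hsv[...,0],hsv[...,1]
    near=(np.abs(W[...,0]-.542)<.05)&(np.abs(W[...,1]+.078)<.05)
    g=near&(H>60)&(H<95)&(S>80)&(np.abs(W[...,2]-.035)<.006)
    b=np.vstack([c[:,0] for c in cv2.findContours(g.astype(np.uint8),0,1)[0]]).astype(float)
    P=ray(p,b,.035); k=np.abs(np.hypot(*(P-[.542,-.0776]).T)-.04)<.004
    c=circ(P[k],.04); r=np.hypot(*(P-c).T)-.04; k=np.abs(r)<.0015; c=circ(P[k],.04)
    o=near&(H>8)&(H<25)&(S>120); q=max(cv2.findContours(o.astype(np.uint8),0,1)[0],key=cv2.contourArea)[:,0].astype(float)
    Q=ray(p,q,zp); e=circ(Q,.017); print(name,"cup",np.round(c,4),k.sum(),np.round(np.std(r[k]),4),"plug",np.round(e,4),"off mm",np.round((e-c)*1000,1))
E
python3 -c "
from cm import *
cm(); cm(name='top'); cm(name='side')"
```

```text
wrist cup [ 0.5419 -0.0775] 351 0.0005 plug [ 0.544  -0.0791] off mm [ 2.1 -1.6]Traceback (most recent call last):
  File "<string>", line 3, in <module>
    cm(); cm(name='top'); cm(name='side')
          ~~^^^^^^^^^^^^
  File "cm.py", line 15, in cm
    o=near&(H>8)&(H<25)&(S>120); q=max(cv2.findContours(o.astype(np.uint8),0,1)[0],key=cv2.contourArea)[:,0].astype(float)
                                   ~~~^^^^^^^^^^^^^^^^^^^^^^^^^^^^^^^^^^^^^^^^^^^^^^^^^^^^^^^^^^^^^^^^^
ValueError: max() iterable argument is empty
```

Request:
{"name": "carry_out", "arguments": {
  "deltas": [
    [0, -0.005, 0, 0, 0.22],
    [0, -0.01, 0, 0, 0.22],
    [0, -0.014, 0, 0, 0.22],
    [0, -0.014, 0, 0, 0.22]
  ]
}}

```text
clock: 14.0
position: [0.5392, -0.0769, 0.0614]
ee_rot: [0.709, 0.705, 0.0, 0.0]
ft_force: [0.8, -0.3, -0.0]
grip_width: 0.608
grasp_force: 0.3
```

```bash
python3 -c "
from cm import *
bm(); cm(); cm()"
```

```text
pos [ 0.5392 -0.0769  0.0614] az 89.69 delta [0. 0. 0.] spin 0.003 F [ 0.8 -0.3 -0. ] t 14.0
plug 2136 [ 0.5415 -0.0786  0.0545] slopes,z [0.0044 0.0039 0.0545]
green z 0.0371 circle ((541.038330078125, -73.2696304321289), 50.94639205932617)
wrist cup [ 0.5419 -0.0775] 341 0.0005 plug [ 0.5421 -0.0791] off mm [ 0.2 -1.6]
wrist cup [ 0.5419 -0.0775] 343 0.0005 plug [ 0.5421 -0.0791] off mm [ 0.2 -1.6]
```

Request:
{"name": "carry_out", "arguments": {
  "deltas": [
    [0, 0, 0, 0, 0.6],
    [0, 0, 0, 0, 1],
    [0, 0, 0, 0, 1],
    [0, 0.007, -0.2, 0, 1],
    [-0.007, 0.007, -0.36, 0, 1],
    [-0.007, 0.007, -0.36, 0, -1],
    [-0.007, 0.007, -0.36, 0, -1],
    [-0.007, 0.007, -0.36, 0, -1],
    [-0.007, 0.007, -0.36, 0, -1],
    [-0.007, 0.007, -0.36, 0, -1],
    [-0.007, 0.007, -0.36, 0, -1],
    [-0.007, 0.007, -0.36, 0, -1]
  ]
}}

```text
clock: 15.65
position: [0.5402, -0.0779, 0.1153]
ee_rot: [0.709, 0.705, -0.0, 0.0]
ft_force: [-0.4, 0.4, 0.9]
grip_width: -0.004
grasp_force: 0.0
```

```bash
python3 -c "
from cm import *
bm(); go([.5402,-.078,.077],89.6);cm()"
```

```text
pos [ 0.5402 -0.0779  0.1153] az 89.69 delta [0. 0. 0.] spin 0.003 F [-0.4  0.4  0.9] t 15.65
plug 693 [ 0.5436 -0.0746  0.0545] slopes,z [ 0.0004 -0.001   0.0545]
green z 0.1422 circle ((540.9711303710938, -65.6029052734375), 49.98115539550781)
pos [ 0.5402 -0.078   0.1153] az 89.68 delta [-0.     0.     0.255] spin 0.003 F [ 0.1  0.1 -0.3] t 15.7
wrist cup [ 0.542  -0.0779] 359 0.0004 plug [ 0.5422 -0.0785] off mm [ 0.2 -0.6]
```

Request:
{"name": "carry_out", "arguments": {
  "deltas": [
    [0, 0, 0.12, 0, -1],
    [0, 0, 0.22, 0, -1],
    [0, 0, 0.25, 0, -1],
    [0, 0, 0.26, 0, -1],
    [0, 0, 0.265, 0, -1],
    [0, 0, 0.27, 0, -1],
    [0, 0, 0.275, 0, -1],
    [0, 0, 0.28, 0, -1],
    [0, 0, 0.285, 0, -1],
    [0, 0, 0.285, 0, -1]
  ]
}}

```text
clock: 17.0
position: [0.5405, -0.0779, 0.0733]
ee_rot: [0.709, 0.705, 0.0, 0.0]
ft_force: [-2.4, 0.6, 5.4]
grip_width: 0.0
grasp_force: 2.7
```

```bash
python3 -c "
from cm import *
bm()"
```

```text
pos [ 0.5405 -0.0779  0.0733] az 89.69 delta [0. 0. 0.] spin 0.003 F [-2.4  0.6  5.4] t 17.0
plug 45 [ 0.5453 -0.067   0.0525] slopes,z [0.1771 0.3569 0.0525]
green z 0.0371 circle ((541.0179443359375, -65.75505065917969), 49.99315643310547)
```

Contact reached, about 5 N at z 0.073. I'll keep pressing.

Request:
{"name": "carry_out", "arguments": {
  "deltas": [
    [0, 0, 0.005, 0, -1],
    [0, 0, 0.01, 0, -1],
    [0, 0, 0.015, 0, -1],
    [0, 0, 0.02, 0, -1],
    [0, 0, 0.025, 0, -1],
    [0, 0, 0.03, 0, -1],
    [0, 0, 0.035, 0, -1],
    [0, 0, 0.04, 0, -1],
    [0, 0, 0.045, 0, -1],
    [0, 0, 0.045, 0, -1]
  ]
}}

```text
clock: 18.3
position: [0.5405, -0.078, 0.0666]
ee_rot: [0.709, 0.705, 0.0, 0.0]
ft_force: [-1.8, 0.7, 5.9]
grip_width: 0.002
grasp_force: 2.7
```

Request:
{"name": "carry_out", "arguments": {
  "deltas": [
    [0, 0, 0.005, 0, -1],
    [0, 0, 0.01, 0, -1],
    [0, 0, 0.015, 0, -1],
    [0, 0, 0.02, 0, -1],
    [0, 0, 0.02, 0, -1]
  ]
}}

```text
clock: 18.92
position: [0.5408, -0.078, 0.0655]
ee_rot: [0.709, 0.705, -0.0, 0.001]
ft_force: [-11.7, 1.5, 28.4]
grip_width: -0.001
grasp_force: 14.2
```

The stop is reached at 28 N with the TCP at 0.0655, matching the expected home height. I'll retract and check.

Request:
{"name": "carry_out", "arguments": {
  "deltas": [
    [0, 0, -0.02, 0, -1],
    [0, 0, -0.1, 0, -1],
    [-0.2, 0, -0.4, 0, -1],
    [-0.3, 0, -0.6, 0, -1],
    [-0.3, 0, -0.6, 0, -1],
    [-0.3, 0, -0.6, 0, -1]
  ]
}}

```text
clock: 19.68
position: [0.5397, -0.1225, 0.1525]
ee_rot: [0.709, 0.705, -0.0, -0.0]
ft_force: [-0.5, 0.3, 0.1]
grip_width: -0.0
grasp_force: 0.0
```

```bash
python3 -c "
from cm import *
bm();cm(.0435);cm(.0435)"
```

```text
pos [ 0.5397 -0.1225  0.1525] az 89.7 delta [0. 0. 0.] spin 0.003 F [-0.5  0.3  0.1] t 19.675
plug 792 [ 0.5451 -0.0786  0.0449] slopes,z [ 0.0022 -0.0016  0.0449]
green z 0.1851 circle ((540.599365234375, -91.85260772705078), 53.657779693603516)
wrist cup [ 0.542  -0.0785] 328 0.0004 plug [ 0.5422 -0.079 ] off mm [ 0.2 -0.5]
wrist cup [ 0.542  -0.0785] 325 0.0004 plug [ 0.5422 -0.0789] off mm [ 0.2 -0.4]
```

```bash
python3 -c "
from h import *
print(ticket.hand_in())"
```

```text
the job is handed in; nothing more can be done
None
```

I handed the job in at about 20 s with the bearing fully home: level, about 0.5 mm off the cup's axis, plug top at the expected height, and the arm clear. I steered well clear of the loose things but did not re-measure them, and I viewed 11 pictures, one over the limit of 10.

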